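Nest the empty parts tray in its bin

ROBOT

A 6-joint arm with a two-finger parallel gripper is mounted at the origin on a cart in front of the work surface, level with it; the furniture and walls round the work are solid. World frame = base frame: x ahead of the robot, y to its left, z up, the work surface at z = 0. Lengths are in m, angles in degrees, forces in N, time in s.
With the tool pointing down it reaches from about 0.4 to 0.825 m from the base axis. Payload 7 kg.
Tool frame: the origin (TCP) lies at the centre of the arm's flange, where the gripper is bolted on; the fingertips stand 178 mm ahead of it and the grasp point (between the pads) lies 159 mm ahead of it (tip_reach is the distance from the TCP to the fingertips, in m); z points along the fingers, y is the line along which they close (so a half turn about z gives the same grasp; the last joint's range is limited). The gripper opens to 88 mm and grips with 3 to 60 N. Pads are 19 mm wide; open, the fingers measure 130 mm over their backs; the gripper's body (78 mm by 193 mm) begins 47 mm behind the grasp point.
Start: joints at [-47.034, 20.546, 0.682, 0, -70.136, -16.507], TCP at [0.301, -0.604, 0.405] pointing down, gripper open.
Joint ranges: [-176.03, 176.03], [-82.01, 121.73], [-58.28, 71.71], [-173.87, 95.51], [-174.79, -0.11], [-173.66, 173.66]. Speed limits (degrees/s): [136.94, 136.94, 172.46, 180, 180, 180].

INTERFACE

Orientations are given as [roll, pitch, yaw] about the fixed x, y, z axes, in that order (R = Rz(yaw) Ry(pitch) Rx(roll)).
In Python, from plant import * gives the robot as it stands.
- The arm moves only by the shell command python3 -m handwheel 'ROWS'. ROWS is JSON, a list of rows, each a list of 7 numbers: the opening, from -1 (shut) to 1 (fully open), then the shift along the tool's x, y, z as a fraction of full scale, then the turn, a rotation vector about the tool's x, y, z as a fraction of full scale. A call has 1 to 5 rows; each row shifts and turns the commanded pose from where the row before left it, along the tool's axes as they then stand; what a row does not reach is not made up. Full scale, the value 1, is 0.025 m for a shift and 6 degrees for a turn. A row lasts 1/8 s, in which the tool goes at most 62.5 mm and 10.7 degrees, less where a joint would pass 70% of its speed; a pose out of reach is approached as far as the arm can. A call with a number of a shift or a turn outside -1 to 1 is refused whole. A call with a gripper value outside its range is refused whole. The fingers move at their own pace and stop on an object; the grip force is fixed at half the most. Time passes only in rows, so rows that do not move let the fingers close. It gives the time, the measured TCP pose, the force, the opening and the grip force at its end, in the units of the state.
- get_obs(): the state, without advancing time (a new reading comes with each control period).
- snapshot(name): name is "side" or "top" or "wrist"; returns a dict with "color" (480x640x3 uint8, red, green, blue), "fx", "fy", "cx", "cy" (pixels), "R" (3x3) and "t" (3): a world point X has camera coordinates R X + t; the wrist camera has in their place "tool_from_camera" (4x4, takes a point from camera to tool coordinates, whose origin is the TCP and whose axes are the flange's). Camera axes: x right, y down, z forward; pixel columns grow to the right and rows downward; lengths in m; the calibration is good to about 2 mm. A picture is of the moment at which its call begins: read the wrist's pose just before it. There is no depth.
- close_job(): hands the job in; it is judged then, once.
The state is a dict: "clock": time; "joint_pos": joint angles; "qvel": joint speeds; "tau": joint torques, N m; "tool_pos": TCP position; "orientation": TCP orientation; "force": force on the tool from outside, world axes, zero at the start; "moment": the same for the moment, N m; "opening": finger opening in m; "gripper_force": force on a finger pad.
Only numpy, scipy, OpenCV 4.12 (cv2) and the standard library are available. Lean on these libraries where they do the work, as an engineer would, in place of code of your own. Each camera call takes 0.05 s, during which the arm holds its last target. There are 200 camera calls.

TASK

The empty white tray stands stacked, the wrong way round, on top of the grey bin. Lift it off, turn it half a turn so that its low end is over the bin's low end, feel for the slots and nest it: pressed gently down, past the sprung tongues, until it rests fully home on the bin's floor, then let go. Never push the tray against the bin with more than about 20 N, and do not disturb the things standing beside it.

Things in the scene. Friction and masses are not known exactly. Their poses are not given: they have to be found in the camera images.
- bin: Grey open parts bin, screwed down, 176 mm long (its x) x 85 wide (its y) x 58 high; walls 4, floor 5 thick. Origin: centre of its underside, z up. Its low end (end wall 30 high) is at its -x; the other walls are 58 high. Inside, a black slotted rail 9 thick runs along each long side, so the gap between the rails is 58 wide.
- bin_mid (a point): Middle of the bin at the rails' top, 50 mm above its underside; axes as the bin's. Each rail has 2 upright slots, 11 wide along x, open on top, down to the floor, centred 44 to -x and 12 to +x of the rails' own middle. Both rails are clamped rigidly, alike, in long holes: their middle lies anywhere from -15 to +15 mm along x from this point, which no pose tells: feel or look for it.
- bin_floor (a point): Middle of the bin's inner floor, 5 mm above its underside, where the tray's underside rests when home. At the rails' middle a sprung steel tongue leans 5.5 out of each rail, lower edge 9 above the floor: the tray meets them about 16 before home and must be pushed past with roughly 4 to 9 N; it does not sink home by its own weight. The tray has 2.5 play on each side between the rails.
- tray_grip (a point): Centre of the handle bar of the loose, empty white tray (150 to 290 g). The bar crosses over the tray's middle along its y: 52 mm long, 12 thick (x), 14 high, centre 78 above the tray's underside; its uprights' flat outer faces, 53 apart, 14 wide (x), reach down to 55: grasp it either way. Axes as the tray's. Above the bin's underside it is 113 at the start (stacked, tray's -x end over the bin's +x end) and 83 when nested fully home.
- tray_low_end (a point): Middle of the upper edge of the tray's low end wall: x = -60 mm in the tray, 28 above its underside. Axes as the tray's. The tray is nested the right way round when this end is over the bin's low end.
- tray: The tray: 120 mm long (its x) x 53 wide (its y) x 55 high; low end (28 high) at -x. Origin: centre of its underside. Each long side has 2 upright round ribs, 8 in diameter, at x = -44 and +12, y = +-32, with flat feet 15 above the underside. Wrong way round, the feet stand on the rails' tops; right way round and over the slots, they slide down them with 1.5 play each way.
- kapton: Bystander: amber tape roll lying flat, 53 mm across, 12 high, beside the bin at its +y. Origin: centre of its underside.
- holder: Bystander: white post holder with a brass thumb screw, 40 x 31 x 38 mm high, beside the bin at its -y. Origin: centre of its underside.
- tube: Bystander: black lens tube, 32 x 36 x 32 mm high, beside the bin at its -y. Origin: centre of its underside.
Not all that is in view belongs to the job. There is more than one size of the tray; the one meant has the size given above.

How it is judged (in metres and radians):
On the way:
1. the tray is lifted clear of the bin (z of tray_grip in the frame of bin above 0.145 m), for 0.1 s.
At the end, for the whole second after the job is handed in: Tray nested the right way round (low end to low end), upright (within 0.06 rad), home: handle-bar centre less than 86 mm above the bin underside (home is 83), within 20 mm lengthwise and 8 mm sideways of the bin middle, at rest (z of tray_grip in the frame of bin below 0.086 m and x of tray_grip in the frame of bin between -0.02 and 0.02 m and y of tray_grip in the frame of bin between -0.008 and 0.008 m and x of tray_low_end in the frame of bin below -0.04 m and angle between tray_grip's own z axis and vertical below 0.06 rad and linear speed of tray below 0.02 m/s); the robot touches nothing.
It fails at once if the tray is pushed hard against the bin (contact force between tray and bin above 50 N).
It fails at once if a thing beside the bin is moved by more than 20 mm (distance of any of kapton, holder, tube from where it was at the start of the episode above 0.02 m).
It also fails if it takes over 67 s, if anything falls off the work surface, if the arm or the gripper's body presses on something with over 40 N, if the wrist force passes 120 N, or if a joint passes its speed limit or range.

## Working session

There is one attempt and no reset: what is moved stays moved. The work goes in short steps, Python scripts to look and compute and a shell command to move; the robot and the scene stay as the last step left them, time stands still between calls to the robot, and variables do not carry over. Pictures are saved under pics/ and viewed, at most 10 in all, crops included, and the job is handed in when it is done.

```bash
ls; mkdir -p pics
cat > h.py <<'E'
import numpy as np, cv2
from plant import *
from scipy.spatial.transform import Rotation as Ro
def cam(n):
    o=get_obs(); s=snapshot(n); im=cv2.cvtColor(s["color"],cv2.COLOR_RGB2BGR)
    if "R" in s: R=np.array(s["R"]); t=np.array(s["t"]); C=-R.T@t; Rw=R.T
    else:
        T=np.array(s["tool_from_camera"]); Rt=Ro.from_euler('xyz',o["orientation"],degrees=True).as_matrix()
        C=Rt@T[:3,3]+np.array(o["tool_pos"]); Rw=Rt@T[:3,:3]
    K=(s["fx"],s["fy"],s["cx"],s["cy"]); return im,K,C,Rw
def ray(c,u,v):
    _,K,C,Rw=c; d=Rw@np.array([(u-K[2])/K[0],(v-K[3])/K[1],1]); return C,d/np.linalg.norm(d)
def onz(c,u,v,z):
    C,d=ray(c,u,v); return C+d*(z-C[2])/d[2]
def tri(c1,p1,c2,p2):
    a,d=ray(c1,*p1); b,e=ray(c2,*p2); s=np.linalg.lstsq(np.c_[d,-e],b-a,rcond=None)[0]
    P,Q=a+d*s[0],b+e*s[1]; return (P+Q)/2,np.linalg.norm(P-Q)
def pix(c,X):
    _,K,C,Rw=c; p=Rw.T@(np.array(X)-C); return K[0]*p[0]/p[2]+K[2],K[1]*p[1]/p[2]+K[3]
E
python3 - <<'E'
from h import *
import pickle
print(get_obs())
d={n:cam(n) for n in("side","top","wrist")}
pickle.dump(d,open("c0.pkl","wb"))
for n in d: cv2.imwrite(f"pics/{n}0.png",d[n][0]); print(n,d[n][1:])
E
```

```text
pics
{'clock': 0.0, 'joint_pos': array([-4.70345160e+01,  2.05899055e+01,  6.34113328e-01, -2.07206469e-02,
       -7.01361781e+01, -1.65085517e+01]), 'qvel': array([ 0.15666359,  0.01571617,  0.01925314, -0.01226034, -0.04634626,
        0.00773103]), 'tau': array([-4.91702815e-05, -5.82710302e+01,  2.93061322e+01,  6.99741170e+00,
        6.84738407e-03, -1.72221044e-04]), 'tool_pos': array([ 0.30065686, -0.60411906,  0.40374041]), 'orientation': array([ 1.79906285e+02, -7.46081377e-03, -1.53550118e+02]), 'force': array([0.41302575, 0.07177274, 1.13557487]), 'moment': array([0.0475448 , 0.00487721, 0.01944932]), 'gripper_force': 0.0, 'opening': 0.08765443050470854}
side ((442.5633591661292, 442.5633591661292, 317.50609810523605, 240.15526508684724), array([ 0.13793811, -0.56762963,  0.44837597]), array([[ 0.85659966, -0.21686486,  0.4681951 ],
       [-0.51575977, -0.33326527,  0.78925669],
       [-0.01512888, -0.91755321, -0.39732508]]))
top ((475.6343659142587, 475.6343659142587, 324.3396732831121, 234.9758912906541), array([0.40826257, 0.11903597, 0.93768924]), array([[ 0.00114415, -0.9892983 ,  0.14590256],
       [-0.99927895, -0.00666824, -0.03737805],
       [ 0.03795095, -0.14575459, -0.9885926 ]]))
wrist ((407.3076328856206, 407.3076328856206, 320.2794324889219, 236.53593776021597), array([ 0.23414328, -0.63814667,  0.38381399]), array([[-0.44658493,  0.86059635,  0.24481793],
       [ 0.89474033,  0.42915118,  0.1235678 ],
       [ 0.00127809,  0.27423199, -0.96166272]]))
```

View pics/top0.png

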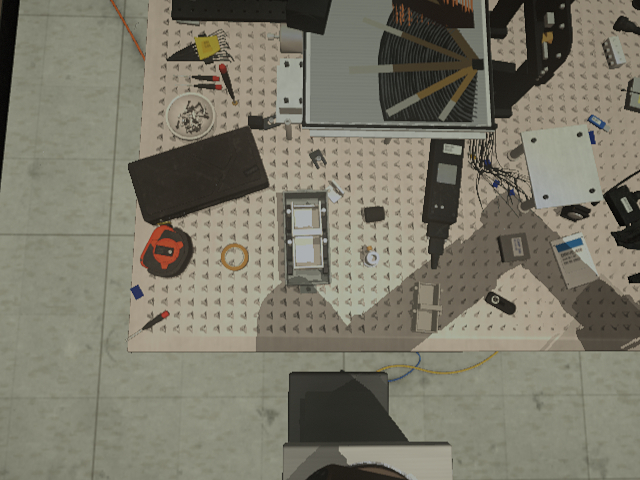

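View pics/side0.png

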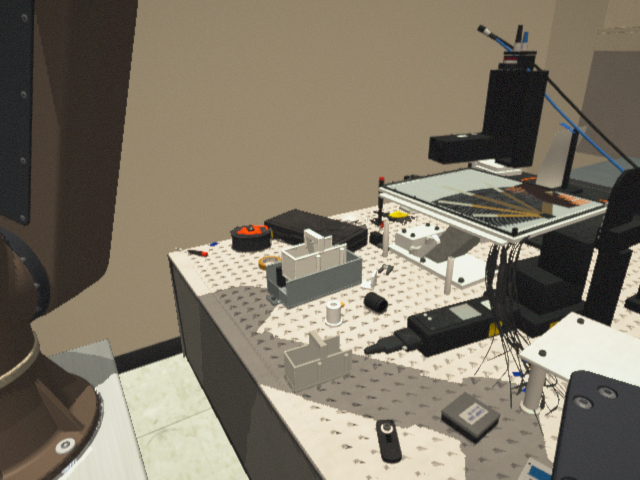

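The top view has two candidates. One is the white tray on the grey bin at about (307,235) in top and (318,258) in side. The other is a similar tray standing on the table at (427,305) in top and (318,360) in side. The first fits the description because it is stacked on the bin. The kapton is at top (234,257), the holder at (371,257) and the tube at (374,214). I'll confirm in one enlarged crop.

Run:
```python
import pickle,cv2,numpy as np
d=pickle.load(open("c0.pkl","rb"))
a=cv2.resize(d["top"][0][185:295,270:345],None,fx=5.3,fy=5.3,interpolation=cv2.INTER_CUBIC)
b=cv2.resize(d["side"][0][225:312,258:368],None,fx=3.6,fy=3.6,interpolation=cv2.INTER_CUBIC)
H=583
out=np.zeros((H,a.shape[1]+b.shape[1],3),np.uint8); out[:a.shape[0],:a.shape[1]]=a; out[:b.shape[0],a.shape[1]:]=b
cv2.imwrite("pics/crop.png",out); print(out.shape,a.shape,b.shape)
```

```text
(583, 794, 3) (583, 398, 3) (313, 396, 3)
```

View pics/crop.png

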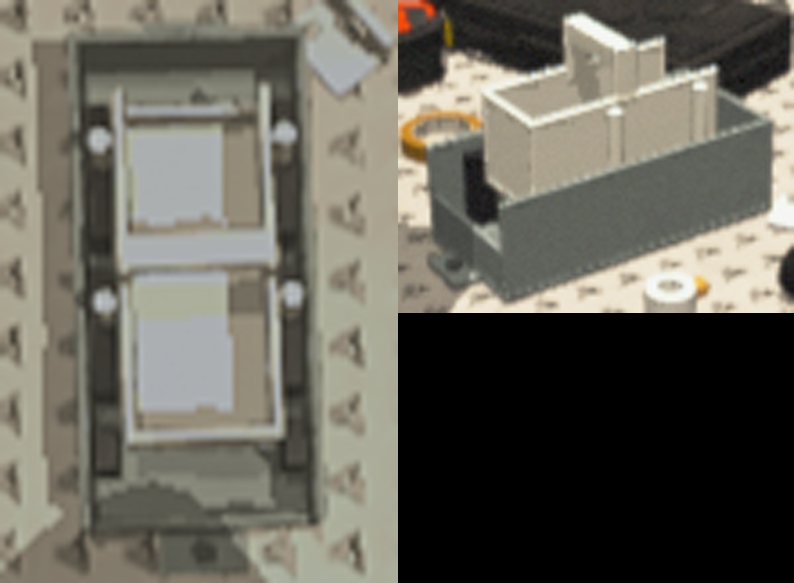

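The crop confirms it. The tray on the bin has ribs on the rails and its low end far away, while the bin's low end is near the robot. The other tray is a decoy standing on the table. Next I measure the bin and bar.

Run:
```python
from h import *
import pickle
d=pickle.load(open("c0.pkl","rb")); t,s=d["top"],d["side"]
T=lambda x,y:(x/5.3+270,y/5.3+185)
S=lambda x,y:((x-398)/3.6+258,y/3.6+225)
c=[onz(t,*T(*p),.058) for p in[(75,37),(300,37),(318,522),(88,528)]]
print(np.round(c,3)); m=np.mean(c,0)
ax=(c[0]+c[1]-c[2]-c[3]); print("mid",m,"yaw",np.degrees(np.arctan2(ax[1],ax[0])), np.linalg.norm(ax)/2)
print("bar top",onz(t,*T(197,249),.12), "low-tray end ribs yaw", end=" ")
r=[onz(t,*T(*p),.09) for p in[(97,139),(284,134),(292,293),(104,300)]]
v=r[0]+r[1]-r[2]-r[3]; print(np.degrees(np.arctan2(v[1],v[0])),np.round(r,3))
# two-view heights: bin far-right corner, bar ends
print("binfar-right",tri(t,T(300,37),s,S(772,122)))
print("near-right",tri(t,T(318,522),s,S(508,200)))
print("bar c",tri(t,T(197,249),s,S(600,33)), "tray near end r",tri(t,T(278,438),s,S(530,125)))
for X in[(*m[:2],.12)]: print(pix(s,X))
```

```text
[[0.62  0.162 0.058]
 [0.621 0.082 0.058]
 [0.448 0.075 0.058]
 [0.445 0.155 0.058]]
mid [0.53335783 0.11842911 0.058     ] yaw 2.175184528978105 0.17366525131302382
bar top [0.53400261 0.11799161 0.12      ] low-tray end ribs yaw 3.023658462018205 [[0.576 0.152 0.09 ]
 [0.579 0.088 0.09 ]
 [0.524 0.086 0.09 ]
 [0.521 0.149 0.09 ]]
binfar-right (array([0.62304725, 0.08028764, 0.0565637 ]), np.float64(0.004838194061834612))
near-right (array([0.45114634, 0.07374792, 0.06059524]), np.float64(0.007736559743128146))
bar c (array([0.5354432 , 0.11742443, 0.11803095]), np.float64(0.0025165692438295435)) tray near end r (array([0.47597274, 0.089567  , 0.09004773]), np.float64(0.003407092979474572))
(np.float64(312.2613502141629), np.float64(233.39623013168236))
```

```bash
python3 -m handwheel '[[1,-0.5,0.5,0,0,0,0],[1,-1,1,0,0,0,0],[1,-1,1,0,0,0,0],[1,-1,1,0,0,0,0],[1,-1,1,0,0,0,0]]'; python3 -m handwheel '[[1,-1,1,0,0,0,0],[1,-1,1,0,0,0,0],[1,-1,1,0,0,0,0],[1,-1,1,0,0,0,0],[1,-1,1,0,0,0,0]]';python3 -m handwheel '[[1,-1,1,0,0,0,0],[1,-1,1,0,0,0,0],[1,-1,1,0,0,0,0],[1,-1,1,0,0,0,0],[1,-1,1,0,0,0,0]]'
```

```text
clock: 0.78
tool_pos: [0.3515, -0.4516, 0.4046]
orientation: [180.0, 0.0, -153.5]
force: [0.9, 0.6, 0.6]
opening: 0.0875
gripper_force: 0.0
clock: 1.4
tool_pos: [0.4074, -0.2841, 0.4048]
orientation: [-180.0, 0.0, -153.5]
force: [-0.3, 0.9, -0.6]
opening: 0.0871
gripper_force: 0.0
clock: 2.02
tool_pos: [0.4633, -0.1166, 0.4048]
orientation: [180.0, 0.0, -153.5]
force: [0.1, -0.9, 0.1]
opening: 0.0877
gripper_force: 0.0
```

```bash
python3 -m handwheel '[[1,-1,1,0,0,0,0],[1,-1,1,0,0,0,0],[1,-1,1,0,0,0,0],[1,-1,1,0,0,0,0],[1,-1,1,0,0,0,0]]'; python3 -m handwheel '[[1,-1,1,0,0,0,0],[1,-0.7,1,0,0,0,0],[1,0,0,0,0,0,1],[1,0,0,0,0,0,1],[1,0,0,0,0,0,1]]';python3 -m handwheel '[[1,0,0,0,0,0,1],[1,0,0,0,0,0,0],[1,0,0,0,0,0,0]]'
```

```text
clock: 2.65
tool_pos: [0.5195, 0.0508, 0.4048]
orientation: [180.0, 0.0, -153.5]
force: [-0.1, -0.1, -0.2]
opening: 0.088
gripper_force: 0.0
clock: 3.28
tool_pos: [0.535, 0.1136, 0.4046]
orientation: [180.0, -0.0, -171.7]
force: [-0.5, -0.7, -0.0]
opening: 0.0876
gripper_force: 0.0
clock: 3.65
tool_pos: [0.5354, 0.1132, 0.4047]
orientation: [180.0, 0.0, -177.4]
force: [-0.9, -0.5, 0.4]
opening: 0.0878
gripper_force: 0.0
```

Run:
```python
from h import *
import pickle
c=cam("wrist"); pickle.dump(c,open("w1.pkl","wb"))
u=[pix(c,(x,y,.058)) for x in(.44,.63) for y in(.07,.165)]; print(np.round(u))
cv2.imwrite("pics/w1.png",c[0])
```

```text
[[270.  89.]
 [396.  95.]
 [268. 317.]
 [375. 321.]]
```

View pics/w1.png

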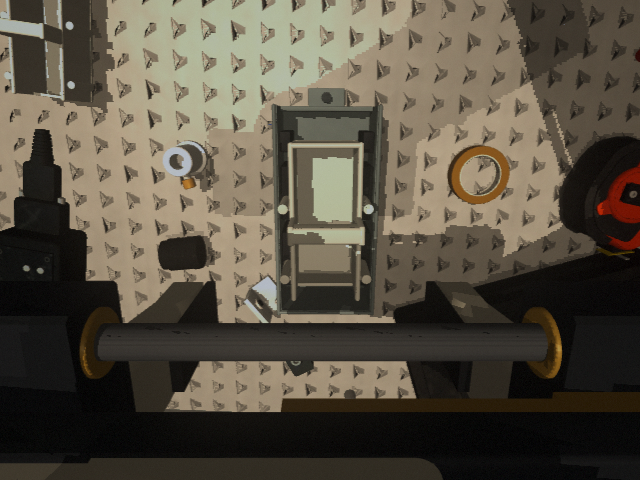

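The wrist view shows the bar top at about (326,231), with ends at (288,233) and (365,233). The rails are dark strips on both sides. The bin's near corners are at (274,106) and (380,107).

Run:
```python
from h import *
import pickle
d=pickle.load(open("c0.pkl","rb")); t=d["top"]; c=pickle.load(open("w1.pkl","rb"))
T=lambda x,y:(x/5.3+270,y/5.3+185)
print("bar",tri(t,T(197,249),c,(326.5,231)),onz(c,326.5,231,.12),onz(c,288,231,.12),onz(c,365,231,.12))
print("near corners",onz(c,274,106,.058),onz(c,380,107,.058))
im=c[0][95:325,262:392]; cv2.imwrite("pics/w1c.png",cv2.convertScaleAbs(cv2.resize(im,None,fx=2.6*1.6,fy=2.6,interpolation=cv2.INTER_CUBIC),alpha=1.6,beta=15))
```

```text
bar (array([0.53645956, 0.11734156, 0.10509323]), np.float64(0.001303248358650375)) [0.53260497 0.11628967 0.12      ] [0.53381653 0.09039767 0.12      ] [0.53139345 0.14218083 0.12      ]
near corners [0.45237259 0.07292842 0.058     ] [0.44931664 0.15391202 0.058     ]
```

View pics/w1c.png

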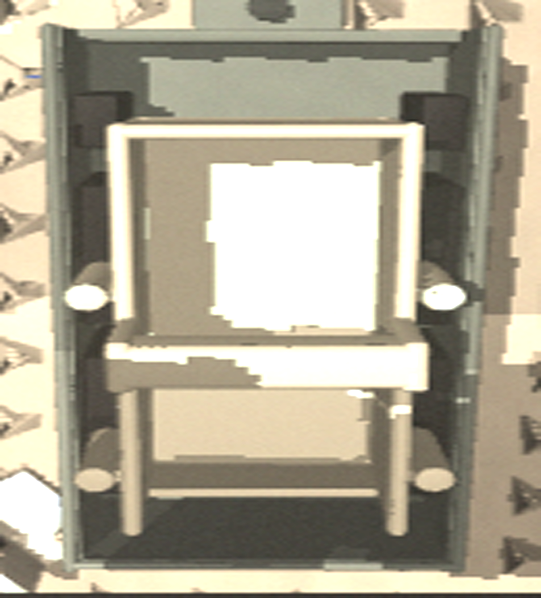

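Run:
```python
from h import *
import pickle
c=pickle.load(open("w1.pkl","rb"))
W=lambda x,y:(262+x/4.16,95+y/2.6)
print(c[2])
for x in(97,425):
  for y in(95,147,177): print(x,y,np.round(onz(c,*W(x,y),.05),4))
print("low end wall outer",[np.round(onz(c,*W(x,35),.058),4) for x in(50,495)],"far",[np.round(onz(c,*W(x,568),.058),4) for x in(75,460)])
for f in((88,296),(444,296)): print("rib top",np.round(onz(c,*W(*f),.09),4))
g=cv2.cvtColor(c[0],cv2.COLOR_BGR2GRAY).astype(int)
for u in(284,366,368): print(u,g[125:175,u])
```

```text
[0.46118073 0.10880241 0.38470668]
97 95 [0.4711 0.0814 0.05  ]
97 147 [0.4867 0.0817 0.05  ]
97 177 [0.4959 0.0819 0.05  ]
425 95 [0.4682 0.144  0.05  ]
425 147 [0.4838 0.1452 0.05  ]
425 177 [0.4929 0.1459 0.05  ]
low end wall outer [array([0.4542, 0.073 , 0.058 ]), array([0.4503, 0.1548, 0.058 ])] far [array([0.6265, 0.0809, 0.058 ]), array([0.6227, 0.1625, 0.058 ])]
rib top [0.5253 0.0843 0.09  ]
rib top [0.5223 0.1474 0.09  ]
284 [52 56 54 53 53 32 30 42 44 44 44 43 42 41 42 41 42 40 42 37 41 40 40 39
 39 35 35 45 52 53 50 50 49 51 52 50 38 27 26 28 30 31 41 40 39 39 38 37
 40 37]
366 [98 95 96 97 98 54 27 35 43 42 42 42 42 38 38 39 37 37 40 39 37 38 38 39
 31 31 31 36 50 51 54 53 51 51 54 54 34 27 29 27 29 29 32 33 32 32 33 32
 30 30]
368 [88 90 89 88 88 68 28 37 41 39 39 39 37 39 38 38 35 34 36 37 38 36 36 37
 31 32 29 33 39 42 41 41 40 41 39 38 39 36 32 25 28 31 33 32 33 35 31 33
 31 32]
```

The rail slot near the low end shows in both rails at about x=0.491, so the rails' middle is at about x=0.535, close to the tray's present centre. I'll descend and grasp the uprights.

```bash
python3 -m handwheel '[[1,0,0.16,1,0,0,0],[1,0,0,1,0,0,0],[1,0,0,1,0,0,0],[1,0,0,1,0,0,0],[1,0,0,0.6,0,0,0]]'; python3 -m handwheel '[[1,0,0,0.6,0,0,0],[1,0,0,0,0,0,0],[1,0,0,0,0,0,0]]'
```

```text
clock: 4.32
tool_pos: [0.5353, 0.1169, 0.2885]
orientation: [-180.0, -0.1, -177.5]
force: [0.4, -0.4, 0.5]
opening: 0.0874
gripper_force: 0.0
clock: 4.7
tool_pos: [0.5359, 0.1172, 0.2753]
orientation: [180.0, 0.0, -177.5]
force: [-0.2, -0.4, 0.7]
opening: 0.0875
gripper_force: 0.0
```

Run:
```python
from h import *
import pickle
d={n:cam(n) for n in("side","top","wrist")}; pickle.dump(d,open("c2.pkl","wb"))
a=cv2.resize(d["side"][0][180:310,230:390],(480,390),interpolation=cv2.INTER_CUBIC)
b=cv2.resize(d["wrist"][0][:, 130:530],(320,390))
cv2.imwrite("pics/g.png",np.hstack([a,b])); print(get_obs()["force"])
```

```text
[-0.64812157  0.17027525 -0.01774266]
```

View pics/g.png

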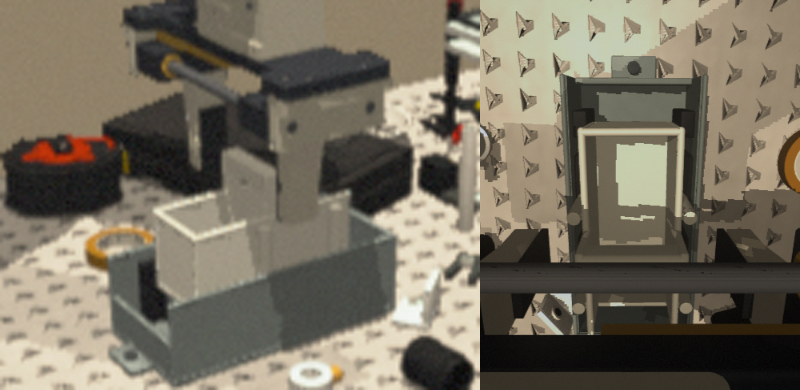

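The fingers stand on either side of the uprights. In the side crop the finger tip is at (295,220), just over the rim. I'll close.

```bash
python3 -m handwheel '[[-1,0,0,0,0,0,0],[-1,0,0,0,0,0,0],[-1,0,0,0,0,0,0],[-1,0,0,0,0,0,0],[-1,0,0,0,0,0,0]]'; python3 -m handwheel '[[-1,0,0,-0.4,0,0,0],[-1,0,0,-0.8,0,0,0],[-1,0,0,-0.8,0,0,0],[-1,0,0,-0.6,0,0,0],[-1,0,0,0,0,0,0]]'
```

```text
clock: 5.48
tool_pos: [0.5355, 0.117, 0.2747]
orientation: [-180.0, -0.0, -177.5]
force: [-0.7, 0.0, 0.2]
opening: 0.0525
gripper_force: 30.0
clock: 6.1
tool_pos: [0.5358, 0.1172, 0.3409]
orientation: [179.9, 0.1, -177.5]
force: [-0.8, -0.1, -1.6]
opening: 0.0527
gripper_force: 30.0
```

```bash
python3 -m handwheel '[[-1,0,0,-0.2,0,0,-0.5],[-1,0,0,0,0,0,-1],[-1,0,0,0,0,0,-1],[-1,0,0,0,0,0,-1],[-1,0,0,0,0,0,-1]]'; python3 -m handwheel '[[-1,0,0,0,0,0,-1],[-1,0,0,0,0,0,-1],[-1,0,0,0,0,0,-1],[-1,0,0,0,0,0,-1],[-1,0,0,0,0,0,-1]]'; python3 -m handwheel '[[-1,0,0,0,0,0,-1],[-1,0,0,0,0,0,-1],[-1,0,0,0,0,0,-1],[-1,0,0,0,0,0,-1],[-1,0,0,0,0,0,-1]]'
```

```text
clock: 6.72
tool_pos: [0.5352, 0.1169, 0.3436]
orientation: [180.0, -0.1, -150.4]
force: [-0.5, 0.3, -2.6]
opening: 0.0529
gripper_force: 30.0
clock: 7.35
tool_pos: [0.5352, 0.117, 0.3436]
orientation: [179.9, -0.1, -120.4]
force: [0.9, 0.3, -2.6]
opening: 0.0527
gripper_force: 30.0
clock: 7.98
tool_pos: [0.5352, 0.1169, 0.3436]
orientation: [179.9, -0.0, -90.4]
force: [0.4, 0.1, -1.9]
opening: 0.0525
gripper_force: 30.0
```

```bash
python3 -m handwheel '[[-1,0,0,0,0,0,-1],[-1,0,0,0,0,0,-1],[-1,0,0,0,0,0,-1],[-1,0,0,0,0,0,-1],[-1,0,0,0,0,0,-1]]'; python3 -m handwheel '[[-1,0,0,0,0,0,-1],[-1,0,0,0,0,0,-1],[-1,0,0,0,0,0,-1],[-1,0,0,0,0,0,-1],[-1,0,0,0,0,0,-1]]'; python3 -m handwheel '[[-1,0,0,0,0,0,-1],[-1,0,0,0,0,0,-1],[-1,0,0,0,0,0,-1],[-1,0,0,0,0,0,-1],[-1,0,0,0,0,0,-1]]';python3 -m handwheel '[[-1,0,0,0,0,0,-0.5],[-1,0,0,0,0,0,0],[-1,0,0,0,0,0,0],[-1,0,0,0,0,0,0]]'
```

```text
clock: 8.6
tool_pos: [0.5352, 0.1169, 0.3436]
orientation: [179.9, 0.0, -60.4]
force: [-0.4, 0.3, -2.5]
opening: 0.0527
gripper_force: 30.0
clock: 9.22
tool_pos: [0.5352, 0.1169, 0.3436]
orientation: [179.9, 0.1, -30.4]
force: [-0.6, -0.4, -2.9]
opening: 0.0523
gripper_force: 30.0
clock: 9.85
tool_pos: [0.5352, 0.1169, 0.3436]
orientation: [180.0, 0.1, -0.4]
force: [0.7, 0.9, -2.1]
opening: 0.0529
gripper_force: 30.0
clock: 10.35
tool_pos: [0.5355, 0.1171, 0.3445]
orientation: [180.0, 0.0, 2.4]
force: [-0.1, -0.6, -2.2]
opening: 0.0527
gripper_force: 30.0
```

Run:
```python
from h import *
import pickle
d={n:cam(n) for n in("side","wrist")}; pickle.dump(d,open("c3.pkl","wb"))
a=cv2.resize(d["side"][0][170:320,230:380],(300,300),interpolation=cv2.INTER_CUBIC)
b=cv2.convertScaleAbs(cv2.resize(d["wrist"][0][40:340,215:425],(420,600),interpolation=cv2.INTER_CUBIC),alpha=1.5,beta=10)
o=np.zeros((600,720,3),np.uint8); o[:300,:300]=a; o[:,300:]=b
cv2.imwrite("pics/r.png",o)
```

```text
(no output)
```

View pics/r.png

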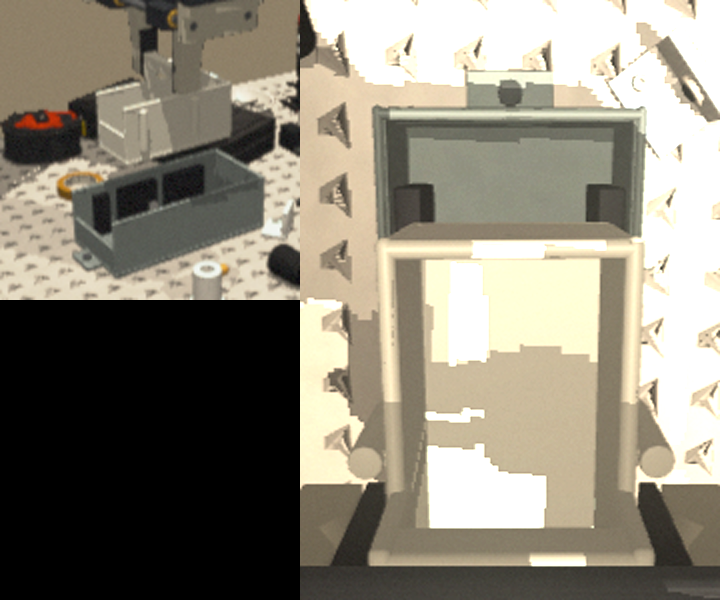

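The turned tray hangs level. The side view shows the +y rail with its slots at about (113,205) and (160,180) in the crop. Next I work out the slot position along the rail's inner face and the tray's offset in the tool.

Run:
```python
from h import *
import pickle
d=pickle.load(open("c3.pkl","rb")); s=d["side"]; c=d["wrist"]
W=lambda x,y:(215+(x-300)/2,40+y/2)
tcp=np.array([.5355,.1171,.3445]); yaw=np.radians(2.4); ax=np.array([np.cos(yaw),np.sin(yaw)]); ay=np.array([-ax[1],ax[0]])
for p in((365,462),(655,462)):
    q=onz(c,*W(*p),tcp[2]-.185)[:2]-tcp[:2]; print("rib in tool x,y",q@ax,q@ay)
for p in((382,248),(640,248)):
    q=onz(c,*W(*p),tcp[2]-.185)[:2]-tcp[:2]; print("high rim outer",q@ax,q@ay)
print("bin far corners",[np.round(onz(c,*W(*p),.058),4) for p in((374,108),(643,110))])
print("rail far end",[np.round(onz(c,*W(*p),.05),4) for p in((415,185),(603,185))])
M=np.array([.536,.118]); b=np.radians(2.5); bx=np.array([np.cos(b),np.sin(b)]); by=np.array([-bx[1],bx[0]])
g=cv2.cvtColor(s[0],cv2.COLOR_BGR2GRAY).astype(float)
# scan along inner face of +y rail at two heights
for z in(.045,.040,.035):
    L=[]
    for x in range(-75,76):
        P=M+bx*x/1000+by*.029; u,v=pix(s,(*P,z)); L.append(cv2.getRectSubPix(g.astype(np.float32),(1,1),(u,v))[0,0])
    print(z," ".join(f"{x}:{l:.0f}" for x,l in zip(range(-75,76,2),L[::2])))
print("tongue?",pix(s,(*(M+by*.029),.03)))
```

```text
rib in tool x,y 0.011068597826176722 0.030199090199224805
rib in tool x,y 0.011167480024884933 -0.032412140596182644
high rim outer 0.056799901577417496 0.024625572360914737
high rim outer 0.05688660104802956 -0.027098943451676
bin far corners [array([0.6229, 0.1619, 0.058 ]), array([0.626 , 0.0787, 0.058 ])]
rail far end [array([0.6001, 0.1499, 0.05  ]), array([0.6028, 0.0885, 0.05  ])]
0.045 -75:90 -73:77 -71:44 -69:26 -67:29 -65:28 -63:23 -61:23 -59:27 -57:31 -55:30 -53:36 -51:70 -49:73 -47:71 -45:50 -43:29 -41:26 -39:28 -37:25 -35:26 -33:24 -31:22 -29:20 -27:19 -25:25 -23:20 -21:25 -19:22 -17:24 -15:28 -13:25 -11:16 -9:21 -7:22 -5:24 -3:25 -1:25 1:23 3:37 5:57 7:68 9:61 11:37 13:27 15:26 17:26 19:23 21:17 23:18 25:24 27:28 29:27 31:25 33:26 35:23 37:24 39:26 41:20 43:19 45:22 47:24 49:23 51:24 53:29 55:29 57:25 59:17 61:26 63:45 65:62 67:70 69:71 71:70 73:71 75:74
0.04 -75:89 -73:74 -71:48 -69:31 -67:27 -65:25 -63:29 -61:26 -59:29 -57:31 -55:32 -53:39 -51:61 -49:71 -47:71 -45:51 -43:32 -41:25 -39:25 -37:24 -35:27 -33:24 -31:26 -29:25 -27:23 -25:26 -23:23 -21:25 -19:22 -17:26 -15:26 -13:22 -11:25 -9:25 -7:25 -5:25 -3:24 -1:28 1:27 3:38 5:59 7:70 9:62 11:39 13:24 15:25 17:24 19:22 21:26 23:25 25:23 27:25 29:27 31:28 33:26 35:24 37:24 39:26 41:25 43:23 45:25 47:27 49:27 51:25 53:25 55:24 57:25 59:24 61:30 63:48 65:63 67:71 69:72 71:72 73:73 75:77
0.035 -75:92 -73:75 -71:48 -69:28 -67:27 -65:24 -63:26 -61:28 -59:32 -57:32 -55:31 -53:41 -51:60 -49:72 -47:71 -45:49 -43:32 -41:27 -39:29 -37:25 -35:22 -33:24 -31:18 -29:18 -27:22 -25:24 -23:22 -21:27 -19:24 -17:25 -15:27 -13:25 -11:25 -9:19 -7:25 -5:23 -3:24 -1:24 1:31 3:40 5:62 7:71 9:61 11:38 13:27 15:21 17:24 19:25 21:21 23:26 25:23 27:23 29:22 31:22 33:24 35:25 37:25 39:28 41:26 43:26 45:26 47:23 49:24 51:29 53:27 55:27 57:25 59:24 61:31 63:48 65:64 67:74 69:73 71:74 73:74 75:73
tongue? (np.float64(306.71404390491807), np.float64(268.9885368447164))
```

Rails' middle sits about 3 mm to -x of the bin middle, at roughly x=0.535 in wrist terms. I'll lower the tray to just above the rails.

```bash
python3 -m handwheel '[[-1,0.06,0,0.6,0,0,0],[-1,0,0,0.8,0,0,0],[-1,0,0,0.6,0,0,0],[-1,0,0,0.3,0,0,0],[-1,0,0,0.2,0,0,0]]'; python3 -m handwheel '[[-1,0,0,0,0,0,0],[-1,0,0,0,0,0,0]]'; python3 -m handwheel '[[-1,0,0,0.1,0,0,0],[-1,0,0,0.1,0,0,0],[-1,0,0,0,0,0,0]]'
python3 - <<'E'
from h import *
import pickle
c=cam("side"); pickle.dump(c,open("c4.pkl","wb"))
cv2.imwrite("pics/s4.png",cv2.resize(c[0][200:310,250:370],(720,600),interpolation=cv2.INTER_CUBIC)[:600]); print(get_obs()["force"])
E
```

```text
clock: 11.08
tool_pos: [0.5372, 0.1172, 0.2817]
orientation: [180.0, 0.0, 2.5]
force: [0.7, -0.4, -2.6]
opening: 0.0526
gripper_force: 30.0
clock: 11.32
tool_pos: [0.5373, 0.1172, 0.2827]
orientation: [-180.0, -0.1, 2.5]
force: [-0.2, -0.2, -1.8]
opening: 0.0528
gripper_force: 30.0
clock: 11.7
tool_pos: [0.5369, 0.1171, 0.277]
orientation: [180.0, 0.0, 2.5]
force: [-0.0, 0.2, -2.6]
opening: 0.0527
gripper_force: 30.0
[-0.28420127 -0.42463373 -2.31652207]
```

View pics/s4.png

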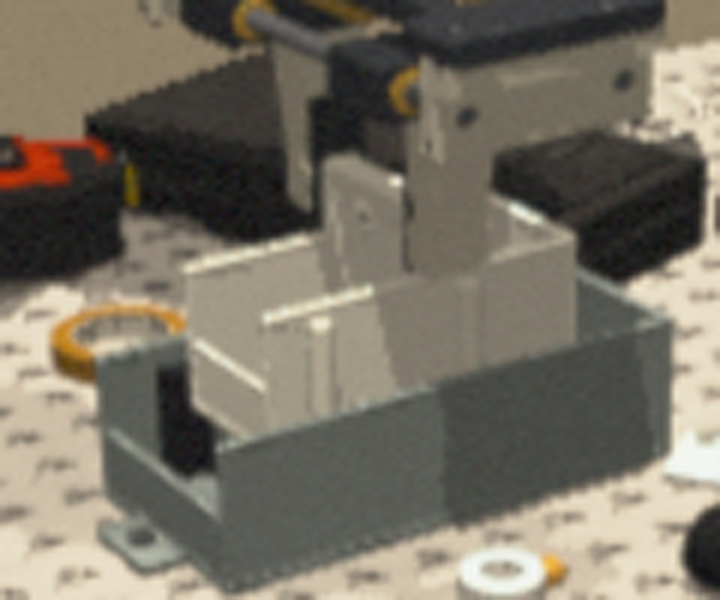

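The tray hangs over the bin, low end over low end, still clear of the rails. Now I feel downward.

```bash
python3 -m handwheel '[[-1,0,0,0.04,0,0,0],[-1,0,0,0.04,0,0,0],[-1,0,0,0.04,0,0,0],[-1,0,0,0,0,0,0],[-1,0,0,0,0,0,0]]'
```

```text
clock: 12.38
tool_pos: [0.5371, 0.1171, 0.2742]
orientation: [180.0, 0.0, 2.5]
force: [1.2, -1.0, -1.7]
opening: 0.0525
gripper_force: 30.0
```

```bash
python3 -m handwheel '[[-1,0,0,0.04,0,0,0],[-1,0,0,0,0,0,0],[-1,0,0,0,0,0,0]]'
```

```text
clock: 12.75
tool_pos: [0.5371, 0.1171, 0.2731]
orientation: [180.0, 0.0, 2.5]
force: [-0.4, -0.0, -2.1]
opening: 0.0529
gripper_force: 30.0
```

```bash
python3 -m handwheel '[[-1,0,0,0.04,0,0,0],[-1,0,0,0.04,0,0,0],[-1,0,0,0,0,0,0],[-1,0,0,0,0,0,0]]'
```

```text
clock: 13.25
tool_pos: [0.537, 0.1171, 0.2712]
orientation: [180.0, 0.0, 2.5]
force: [0.2, -0.9, -1.8]
opening: 0.0529
gripper_force: 30.0
```

```bash
python3 -m handwheel '[[-1,0,0,0.05,0,0,0],[-1,0,0,0.05,0,0,0],[-1,0,0,0,0,0,0],[-1,0,0,0,0,0,0]]'
```

```text
clock: 13.75
tool_pos: [0.5371, 0.1171, 0.2687]
orientation: [180.0, 0.0, 2.5]
force: [-0.8, 0.0, -2.4]
opening: 0.0528
gripper_force: 30.0
```

The feet are in the slots: 6 mm below the rails' top with no reaction. I'll go on down to the tongues.

```bash
python3 -m handwheel '[[-1,0,0,0.08,0,0,0],[-1,0,0,0.08,0,0,0],[-1,0,0,0.06,0,0,0],[-1,0,0,0,0,0,0],[-1,0,0,0,0,0,0]]'; python3 -m handwheel '[[-1,0,0,0.06,0,0,0],[-1,0,0,0.06,0,0,0],[-1,0,0,0,0,0,0]]'
```

```text
clock: 14.38
tool_pos: [0.5371, 0.1171, 0.2632]
orientation: [180.0, -0.0, 2.5]
force: [-0.5, 0.5, -1.7]
opening: 0.0528
gripper_force: 30.0
clock: 14.75
tool_pos: [0.5373, 0.1174, 0.2603]
orientation: [-180.0, -0.0, 2.5]
force: [0.9, 2.0, -0.4]
opening: 0.0525
gripper_force: 30.0
```

```bash
python3 -m handwheel '[[-1,0,0,0.06,0,0,0],[-1,0,0,0.06,0,0,0],[-1,0,0,0,0,0,0]]'
```

```text
clock: 15.12
tool_pos: [0.5373, 0.1172, 0.2574]
orientation: [-180.0, -0.0, 2.5]
force: [1.9, 0.6, 3.4]
opening: 0.0526
gripper_force: 30.0
```

```bash
python3 -m handwheel '[[-1,0,0,0.06,0,0,0],[-1,0,0,0.06,0,0,0],[-1,0,0,0,0,0,0]]'
```

```text
clock: 15.5
tool_pos: [0.5374, 0.1172, 0.2545]
orientation: [-180.0, -0.1, 2.5]
force: [0.6, 0.7, 4.6]
opening: 0.0529
gripper_force: 30.0
```

```bash
python3 -m handwheel '[[-1,0,0,0.06,0,0,0],[-1,0,0,0.06,0,0,0],[-1,0,0,0,0,0,0]]'
```

```text
clock: 15.88
tool_pos: [0.537, 0.1171, 0.2508]
orientation: [180.0, 0.0, 2.4]
force: [0.7, 0.9, -1.1]
opening: 0.0529
gripper_force: 30.0
```

```bash
python3 -m handwheel '[[-1,0,0,0.06,0,0,0],[-1,0,0,0.06,0,0,0],[-1,0,0,0,0,0,0]]'
```

```text
clock: 16.25
tool_pos: [0.5369, 0.1171, 0.2478]
orientation: [180.0, 0.0, 2.4]
force: [0.6, 0.5, -0.0]
opening: 0.0526
gripper_force: 30.0
```

```bash
python3 -m handwheel '[[-1,0,0,0.04,0,0,0],[-1,0,0,0.04,0,0,0],[-1,0,0,0,0,0,0]]'
```

```text
clock: 16.62
tool_pos: [0.537, 0.1171, 0.246]
orientation: [180.0, 0.0, 2.5]
force: [0.7, 1.4, 1.8]
opening: 0.0531
gripper_force: 30.0
```

```bash
python3 -m handwheel '[[-1,0,0,0.04,0,0,0],[-1,0,0,0,0,0,0],[-1,0,0,0,0,0,0]]'
```

```text
clock: 17.0
tool_pos: [0.537, 0.1171, 0.2451]
orientation: [180.0, 0.0, 2.5]
force: [-0.1, 0.3, -0.5]
opening: 0.0526
gripper_force: 30.0
```

```bash
python3 -m handwheel '[[-1,0,0,0.03,0,0,0],[-1,0,0,0,0,0,0],[-1,0,0,0,0,0,0]]'
```

```text
clock: 17.38
tool_pos: [0.537, 0.1171, 0.2447]
orientation: [-180.0, -0.0, 2.5]
force: [-1.7, 0.1, 5.0]
opening: 0.053
gripper_force: 30.0
```

The reaction at z=0.2447 is exactly 30 mm below the stacked height, so the tray is on the floor. One more gentle press, then I let go.

```bash
python3 -m handwheel '[[-1,0,0,0.02,0,0,0],[-1,0,0,0,0,0,0],[-1,0,0,0,0,0,0]]'
```

```text
clock: 17.75
tool_pos: [0.537, 0.1171, 0.2447]
orientation: [-180.0, -0.0, 2.5]
force: [-4.0, 1.6, 10.6]
opening: 0.0526
gripper_force: 30.0
```

```bash
python3 -m handwheel '[[-1,0,0,-0.03,0,0,0],[1,0,0,0,0,0,0],[1,0,0,0,0,0,0],[1,0,0,0,0,0,0],[1,0,0,0,0,0,0]]'; python3 -m handwheel '[[1,0,0,-0.3,0,0,0],[1,0,0,-0.6,0,0,0],[1,0,0,-1,0,0,0],[1,0,0,-1,0,0,0],[1,0,0,-1,0,0,0]]';python3 -m handwheel '[[1,-1,-1,-0.3,0,0,0],[1,-1,-1,0,0,0,0],[1,-1,-1,0,0,0,0],[1,-1,-1,0,0,0,0],[1,0,0,0,0,0,0]]'
```

```text
clock: 18.38
tool_pos: [0.537, 0.1171, 0.2445]
orientation: [180.0, 0.0, 2.5]
force: [-0.5, 0.6, 0.3]
opening: 0.0851
gripper_force: 0.0
clock: 19.0
tool_pos: [0.537, 0.1171, 0.3443]
orientation: [-180.0, -0.1, 2.5]
force: [0.0, 0.7, 0.0]
opening: 0.0878
gripper_force: 0.0
clock: 19.62
tool_pos: [0.4317, 0.2137, 0.3512]
orientation: [-179.9, -0.1, 2.6]
force: [0.5, -0.6, 0.6]
opening: 0.0874
gripper_force: 0.0
```

Run:
```python
from h import *
import pickle
d={n:cam(n) for n in("side","top")}; pickle.dump(d,open("c5.pkl","wb"))
a=cv2.resize(d["side"][0][205:325,255:400],(483,400),interpolation=cv2.INTER_CUBIC)
b=cv2.resize(d["top"][0][180:300,215:390],(583,400),interpolation=cv2.INTER_CUBIC)[:, :317+0]
b=cv2.resize(d["top"][0][180:300,215:310+85],(300,200),interpolation=cv2.INTER_CUBIC)
o=np.zeros((400,783,3),np.uint8); o[:,:483]=a; o[:200,483:]=b
cv2.imwrite("pics/end.png",o)
```

```text
(no output)
```

View pics/end.png

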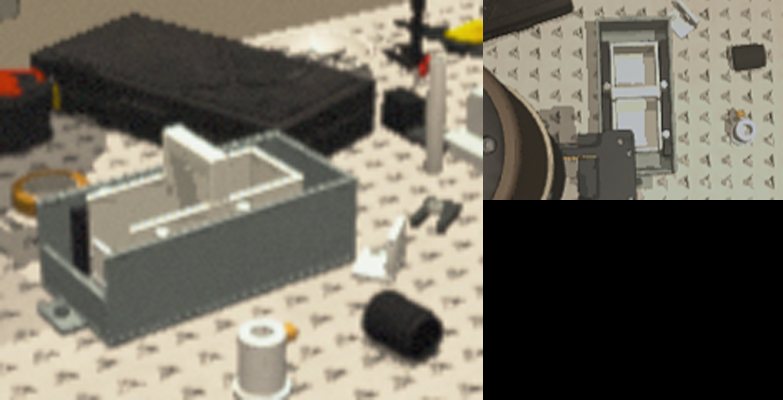

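The tray sits home: its rim is level with the bin walls in the side crop at (200,200), low end to low end. The tape roll, holder and tube are still in place, and the arm is clear. I'll hand in.

```bash
python3 -c "
from plant import *
print(get_obs()['force']); print(close_job())"
```

```text
[ 0.27007534 -0.39182367 -0.55518822]
the job is handed in; nothing more can be done
None
```

The tray was turned half a turn, nested fully home in the bin with a final press of about 13 N, and let go; the bystanders look undisturbed and the job is handed in (about 20 s used; no verdict was shown).

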